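Sort the coppersmith's pieces by metal

ROBOT

A 7-joint arm with a two-finger parallel gripper is mounted at the origin on the work surface. World frame = base frame: x ahead of the robot, y to its left, z up, the work surface at z = 0. Lengths are in m, angles in rad, forces in N, time in s.
With the tool pointing down it reaches from about 0.4 to 0.85 m from the base axis. Payload 10.4 kg.
Tool frame: the origin (TCP) lies at the very end of the fingers, on their centre line; the grasp point (between the pads) lies 19 mm behind it (r.pinch_z is the distance from the TCP to the grasp point, in m); z points along the fingers, y is the line along which they close (so a half turn about z gives the same grasp; the last joint's range is limited). The gripper opens to 87 mm and grips with 3 to 60 N. Pads are 19 mm wide; open, the fingers measure 117 mm over their backs; the gripper's body (75 mm by 190 mm) begins 51 mm behind the grasp point.
Start: joints at [-1.276, 0.332, -0.065, 1.46, 0.022, 1.35, -0.088], TCP at [0.195, 0.594, 0.223] pointing down, gripper open.
Joint ranges: [-2.6, 2.6], [-0.5, 2.12], [-1.47, 1.34], [0.16, 2.42], [-1.27, 4.41], [0.06, 2.06], [-2.6, 2.6]. Speed limits (rad/s): [2.22, 2.22, 2.79, 2.79, 3.14, 3.14, 3.14].

INTERFACE

Orientations are given as a unit quaternion [x, y, z, w].
In Python, from bench import r, camera gives the robot as it stands. The module is installed in compiled form; this text tells all that it offers.
- The arm moves only by the shell command python3 -m pendant 'ROWS' [FORCE]. ROWS is JSON, a list of rows, each an object with "dp": the shift along the tool's x, y, z as a fraction of full scale, a list of three; "rotation": the turn, a rotation vector about the tool's x, y, z as a fraction of full scale, a list of three; "jaw": the opening, from 0 (shut) to 1 (fully open). A call has 1 to 8 rows; each row is the pose to reach, as a shift and turn from the pose commanded when the call began, along the tool's axes at that moment, turning the shorter way round; what a row does not reach only later rows make up. Full scale, the value 1, is 0.15 m for a shift and 2 pi rad for a turn. A row lasts 1/8 s, in which the tool goes at most 62.5 mm and 10.7 degrees, less where a joint would pass 70% of its speed; a pose out of reach is approached as far as the arm can. A call with a number of a shift or a turn outside -1 to 1 is refused whole. A call with a gripper value outside its range is refused whole. The fingers move at their own pace and stop on an object; FORCE is the grip in N (left out, the last holds). Time passes only in rows, so rows that repeat a pose let the fingers close. It gives the time, the measured TCP pose, the force, the opening and the grip force at its end, in the units of the state.
- r.read_state(): the state, without advancing time (a new reading comes with each control period).
- camera(name): name is "side" or "top" or "wrist"; returns a dict with "image" (420x560x3 uint8, red, green, blue), "z_map" (420x560 float32, m along the optical axis (not along the pixel's ray), 0 where there is no reading), "mtx" (3x3 intrinsics, pixels), "T" (4x4, takes a point from camera to world coordinates). Camera axes: x right, y down, z forward; pixel columns grow to the right and rows downward; lengths in m; the calibration is good to about 2 mm. A picture is of the moment at which its call begins.
- r.close_job(): hands the job in; it is judged then, once.
The state is a dict: "time": time; "joint_positions": joint angles; "joint_vel": joint speeds; "joint_torque": joint torques, N m; "ee_pos": TCP position; "eef_rot": TCP orientation; "ft_force": force on the tool from outside, world axes, zero at the start; "torque": the same for the moment, N m; "width": finger opening in m; "grip_force": force on a finger pad.
Only numpy, scipy, OpenCV 4.12 (cv2) and the standard library are available. Lean on these libraries where they do the work, as an engineer would, in place of code of your own. Each camera call takes 0.05 s, during which the arm holds its last target. There are 200 camera calls.

TASK

Sort the five loose metal pieces by metal before they go to be cleaned: the copper lid and the copper cup into the green tray, the brass lid and the brass hand bell into the white tray, and the steel stake into the blue tray. Stand each piece upright as it is now (lids with the knob up), flat on the tray's floor and none on top of another, and leave the blue tea cup standing where it is.

Things in the scene. Friction and masses are not known exactly. Their poses are not given: they have to be found in the camera images.
- copper_lid: Red-brown copper kettle lid lying knob up: shallow disc 68 mm across, 4 mm thick at the edge, rising to 12 mm at the middle; round knob 20 mm across between 22 and 36 mm above the underside, its top at 38 mm, on a 16 mm neck. About 0.11 kg. Origin: centre of its underside, z axis up when the right way up; round about z. 
- brass_lid: Yellow brass kettle lid lying knob up: shallow disc 68 mm across, 4 mm thick at the edge, rising to 12 mm at the middle; round knob 20 mm across between 22 and 36 mm above the underside, its top at 38 mm, on a 16 mm neck. About 0.11 kg. Origin: centre of its underside, z axis up when the right way up; round about z. 
- copper_cup: Small red-brown copper drinking cup standing mouth up, 52 mm across the rim tapering to 42 mm at the foot, 48 mm tall, wall 4 mm. About 0.12 kg. Origin: centre of its underside, z axis up when the right way up; round about z. 
- brass_bell: Small yellow brass hand bell standing on its mouth: 54 mm across the mouth, body 37 mm tall narrowing upwards; on top a round handle 16 mm across from 50 to 68 mm above the underside, tip at 73 mm. About 0.16 kg. Origin: centre of its underside, z axis up when the right way up; round about z. 
- steel_stake: Grey steel mushroom stake (forming tool) standing on its foot: round foot 42 mm across and 9 mm thick, shank 24 mm across, domed head 34 mm across from 42 to 52 mm above the underside, top at 61 mm. About 0.3 kg. Origin: centre of its underside, z axis up when the right way up; round about z. 
- tea_cup: Blue porcelain tea cup, no handle, standing upright among the pieces, 64 mm across the rim, 50 mm tall. Not to be moved. Origin: centre of its underside, z axis up when the right way up; round about z. 
- tray_green: Green open tray fixed to the bench: outside 147 (its x) x 182 (its y) mm, inside 135 x 170 mm, floor 5 mm thick, walls 6 mm thick, rim 24 mm above the bench. Origin: centre of its underside, on the bench; z up, turned up to 0.1 rad about z. For copper.
- tray_white: White open tray fixed to the bench: outside 147 (its x) x 182 (its y) mm, inside 135 x 170 mm, floor 5 mm thick, walls 6 mm thick, rim 24 mm above the bench. Origin: centre of its underside, on the bench; z up, turned up to 0.1 rad about z. For brass.
- tray_blue: Blue open tray fixed to the bench: outside 147 (its x) x 182 (its y) mm, inside 135 x 170 mm, floor 5 mm thick, walls 6 mm thick, rim 24 mm above the bench. Origin: centre of its underside, on the bench; z up, turned up to 0.1 rad about z. For steel.
Not all that is in view belongs to the job. What is shaped like the copper_lid but pink or purple is not meant.

How it is judged:
By the outcome, as a careful person would: the job done as asked, in the order asked, and still so for the second after the job is handed in, with the robot touching nothing.
It also fails if it takes over 128 s, if anything falls off the work surface, if the arm or the gripper's body presses on something with over 40 N, if the wrist force passes 120 N, or if a joint passes its speed limit or range.

## Working session

There is one attempt and no reset: what is moved stays moved. The work goes in short steps, Python scripts to look and compute and a shell command to move; the robot and the scene stay as the last step left them, time stands still between calls to the robot, and variables do not carry over. Pictures are saved under pics/ and viewed, at most 14 in all, crops included, and the job is handed in when it is done.

```bash
mkdir -p pics
python3 - <<'E'
from bench import r,camera
import cv2,numpy as np
for n in ("top","side"):
    c=camera(n); cv2.imwrite(f"pics/{n}0.png",c["image"][:,:,::-1]); np.savez(f"{n}0.npz",**c)
    print(n,c["mtx"].round(1).tolist(),c["T"].round(3).tolist(),(c["z_map"]>0).mean())
s=r.read_state();print(s["time"],s["ee_pos"],s["eef_rot"],s["width"],s["ft_force"])
E
```

```text
top [[403.3, 0.0, 283.9], [0.0, 403.3, 203.6], [0.0, 0.0, 1.0]] [[-0.013, -0.994, 0.113, 0.407], [-1.0, 0.014, 0.011, 0.003], [-0.013, -0.113, -0.994, 1.141], [0.0, 0.0, 0.0, 1.0]] 0.9959438775510204
side [[437.6, 0.0, 278.7], [0.0, 437.6, 217.2], [0.0, 0.0, 1.0]] [[0.75, -0.443, 0.492, 0.066], [-0.662, -0.493, 0.565, -0.531], [-0.008, -0.749, -0.662, 0.677], [0.0, 0.0, 0.0, 1.0]] 0.9959311224489796
0.1 [0.19519201 0.59337812 0.22186386] [ 1.58216837e-01  9.87404191e-01 -6.24834051e-04 -7.78027643e-05] 0.08738344672326152 [ 0.87587696 -0.40852176  0.03191684]
```

View pics/top0.png

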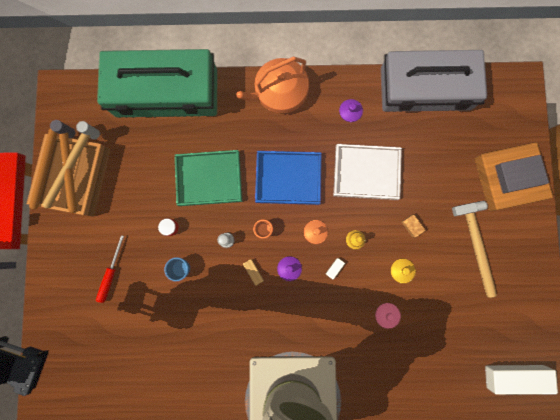

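View pics/side0.png

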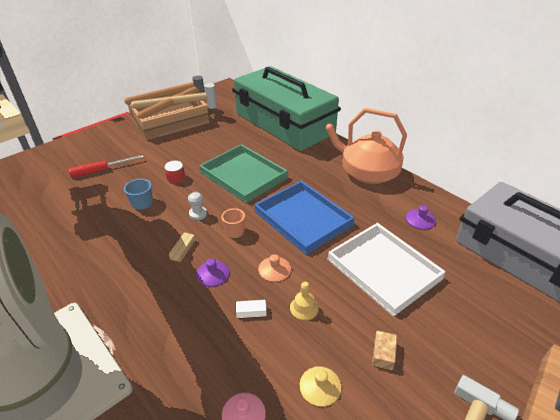

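Top view: the copper lid candidates are orange (316,232), purple (290,268) and (351,111), and pink (388,316). I choose the orange one. The others are the brass lid (403,271), bell (357,240), copper cup (263,229), stake (226,240; the white/red jar at (167,227) is not it) and tea cup (176,269). The trays are green (208,178), blue (289,177) and white (368,172).

```bash
cat > h.py <<'E'
import numpy as np,cv2
def cloud(c):
    z=c["z_map"];v,u=np.indices(z.shape);K=c["mtx"];T=c["T"]
    p=np.stack([(u-K[0,2])/K[0,0]*z,(v-K[1,2])/K[1,1]*z,z],-1)
    return p@T[:3,:3].T+T[:3,3]
def ray(c,uv):
    K=c["mtx"];d=c["T"][:3,:3]@np.array([(uv[0]-K[0,2])/K[0,0],(uv[1]-K[1,2])/K[1,1],1]);return c["T"][:3,3],d
def plane(c,uv,h):
    o,d=ray(c,uv);return o+d*(h-o[2])/d[2]
def tri(c1,uv1,c2,uv2):
    A=0;b=0
    for c,uv in((c1,uv1),(c2,uv2)):
        o,d=ray(c,uv);d=d/np.linalg.norm(d);P=np.eye(3)-np.outer(d,d);A=A+P;b=b+P@o
    return np.linalg.solve(A,b)
E
python3 - <<'E'
from h import *
seeds=dict(copper_lid=((316,232),(274,267)),brass_lid=((403,271),(320,385)),cup=((263,229),(233,222)),bell=((357,240),(305,300)),stake=((226,240),(197,206)),tea=((176,269),(139,194)))
C={n:dict(np.load(f"{n}0.npz")) for n in("top","side")}
P={n:cloud(C[n]) for n in C}
for n in C:
    q=P[n]; m=(abs(q[...,0]-.55)<.1)&(abs(q[...,1])<.3); h=np.histogram(q[m][:,2],np.arange(-.01,.02,.001)); print(n,"table z mode",h[1][h[0].argmax()])
for k,s in seeds.items():
  for n,(u,v) in zip(C,s):
    q=P[n]; m=(q[...,2]>.006).astype(np.uint8)
    l=cv2.connectedComponents(m)[1]; 
    if l[v,u]==0: print(k,n,"no",q[v,u]); continue
    M=l==l[v,u]; a=q[M]
    zt=np.percentile(a[:,2],99); t=a[a[:,2]>zt-.006]
    (cx,cy),rad=cv2.minEnclosingCircle(a[:,:2].astype(np.float32))
    print(k,n,"n",M.sum(),"encl",round(cx,4),round(cy,4),round(rad,4),"top",t[:,:2].mean(0).round(4),((t[:,:2].max(0)+t[:,:2].min(0))/2).round(4),"zmax",round(zt,4))
for k,(u,v),hs in(("green",(208,178),(40,85)),("blue",(289,177),(100,125)),("white",(368,172),None)):
  c=C["top"];hsv=cv2.cvtColor(c["image"],cv2.COLOR_RGB2HSV);q=P["top"]
  R=np.zeros(q.shape[:2],bool);R[v-45:v+45,u-45:u+45]=1
  for nm,M in(("rim",R&(q[...,2]>.017)&(q[...,2]<.035)),):
    b=cv2.minAreaRect(q[M][:,:2].astype(np.float32)); print(k,nm,np.round(b[0],4),np.round(b[1],3),b[2])
  print(" floor z",q[v-8:v+8,u-8:u+8,2].mean())
im=C["top"]["image"][205:335,150:430,::-1]
cv2.imwrite("pics/crop.png",cv2.resize(im,None,fx=2.8,fy=2.8,interpolation=cv2.INTER_CUBIC))
E
```

```text
top table z mode -8.673617379884035e-18
side table z mode -8.673617379884035e-18
copper_lid top n 354 encl 0.4358 -0.0494 0.0601 top [ 0.4536 -0.0675] [ 0.4353 -0.0383] zmax 0.0403
copper_lid side n 564 encl 0.2641 -0.2854 0.3157 top [ 0.4228 -0.1053] [ 0.2646 -0.2956] zmax 0.0401
brass_lid top n 367 encl 0.3706 -0.1693 0.1761 top [ 0.3493 -0.2873] [ 0.3717 -0.158 ] zmax 0.0409
brass_lid side n 1081 encl 0.2155 -0.4088 0.1934 top [ 0.3274 -0.3212] [ 0.2089 -0.4148] zmax 0.04
cup top no [0.46476261 0.07542075 0.00405185]
cup side n 541 encl 0.2687 -0.2147 0.3758 top [0.4433 0.0498] [ 0.276  -0.2139] zmax 0.0514
bell top n 259 encl 0.4197 -0.1019 0.1059 top [ 0.4318 -0.1726] [ 0.423  -0.0924] zmax 0.0747
bell side n 621 encl 0.2503 -0.3475 0.2603 top [ 0.4057 -0.2042] [ 0.2505 -0.3526] zmax 0.0747
stake top n 180 encl 0.424 0.099 0.0977 top [0.4364 0.1774] [0.4283 0.0965] zmax 0.0637
stake side n 363 encl 0.2474 -0.1637 0.4096 top [ 0.0656 -0.5307] [ 0.0656 -0.5307] zmax 0.2962
tea top no [0.35646303 0.31901963 0.00576868]
tea side n 665 encl 0.211 -0.0931 0.4613 top [0.3526 0.3045] [ 0.2253 -0.0946] zmax 0.0522
green rim [0.5889 0.2378] [0.195 0.198] 3.3844242095947266
 floor z 0.014039504115925503
blue rim [0.6106 0.0041] [0.182 0.148] 87.73551940917969
 floor z 0.005389363650032473
white rim [ 0.5988 -0.2362] [0.219 0.194] 85.55131530761719
 floor z 0.005663779352425988
```

View pics/crop.png

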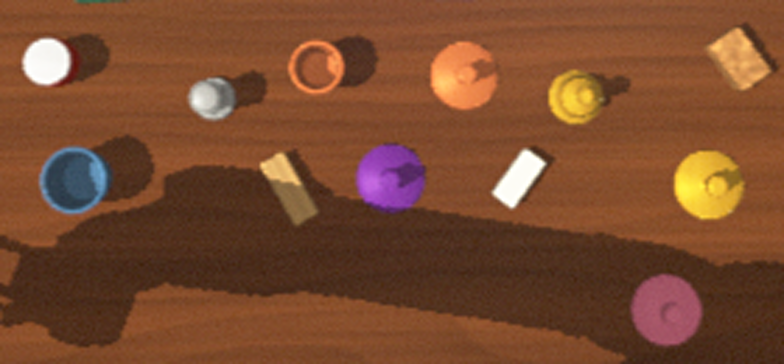

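The crop confirms the choice: copper lid at crop (464,75), brass lid (708,185), bell (576,97), cup (316,67), stake (211,98). The purple (390,178) and pink (666,310) lids are decoys. The clusters contain invalid depth pixels, so I'll filter those and refit.

```bash
cat > m.py <<'E'
from h import *
seeds=dict(copper_lid=((316,232),(274,267)),brass_lid=((403,271),(320,385)),cup=((263,229),(233,222)),bell=((357,240),(305,300)),stake=((226,240),(197,206)),tea=((176,269),(139,194)))
C={n:dict(np.load(f"{n}0.npz")) for n in("top","side")}
P={n:cloud(C[n]) for n in C}
G={}
for k,s in seeds.items():
  for n,(u,v) in zip(C,s):
    q=P[n];g=q[v-3:v+4,u-3:u+4].reshape(-1,3);g=np.median(g,0)
    M=(C[n]["z_map"]>.2)&(q[...,2]>.006)&(q[...,2]<.085)&(np.hypot(*(q[...,:2]-g[:2]).transpose(2,0,1))<.05)
    l,st=cv2.connectedComponentsWithStats(M.astype(np.uint8))[1:3];b=1+st[1:,4].argmax();a=q[l==b]
    zt=np.percentile(a[:,2],98);t=a[a[:,2]>zt-.007]
    lo,hi=np.percentile(a[:,:2],[1,99],axis=0);tl,th=np.percentile(t[:,:2],[2,98],axis=0)
    print(k,n,len(a),"mid",((lo+hi)/2).round(4),"ext",(hi-lo).round(3),"top",((tl+th)/2).round(4),(th-tl).round(3),"z",round(zt,4))
for k,(u,v) in dict(green=((208,178)),blue=((289,177)),white=((368,172))).items():
  q=P["top"];R=np.zeros(q.shape[:2],np.uint8);R[v-33:v+34,u-40:u+41]=1
  M=(R>0)&(q[...,2]>.015)&(q[...,2]<.03)&(C["top"]["z_map"]>.2)
  l,st=cv2.connectedComponentsWithStats(M.astype(np.uint8))[1:3];b=1+st[1:,4].argmax()
  b=cv2.minAreaRect(q[l==b][:,:2].astype(np.float32));print(k,np.round(b[0],4),np.round(b[1],3),b[2],"floor",np.median(q[v-8:v+8,u-8:u+8,2]),"rim",np.percentile(q[M][:,2],90))
# other things > 6mm near work area
q=P["top"];M=((q[...,2]>.01)&(C["top"]["z_map"]>.2)&(q[...,0]>.25)).astype(np.uint8)
l,st=cv2.connectedComponentsWithStats(M)[1:3]
for i in range(1,len(st)):
  if 30<st[i,4]: a=q[l==i];print(st[i,:4],a[:,:2].mean(0).round(3),np.percentile(a[:,2],98).round(3))
E
python3 m.py
```

```text
copper_lid top 352 mid [ 0.4563 -0.0719] ext [0.057 0.059] top [ 0.4557 -0.0715] [0.016 0.016] z 0.0388
copper_lid side 559 mid [ 0.453  -0.0702] ext [0.059 0.06 ] top [ 0.4525 -0.07  ] [0.019 0.018] z 0.0387
brass_lid top 364 mid [ 0.3447 -0.3101] ext [0.058 0.059] top [ 0.3448 -0.3096] [0.016 0.018] z 0.0391
brass_lid side 1072 mid [ 0.3424 -0.3088] ext [0.057 0.058] top [ 0.3423 -0.3091] [0.018 0.018] z 0.0386
cup top 163 mid [0.464  0.0753] ext [0.046 0.049] top [0.464  0.0754] [0.046 0.049] z 0.0502
cup side 536 mid [0.4604 0.0763] ext [0.047 0.048] top [0.4606 0.0767] [0.048 0.049] z 0.0497
bell top 258 mid [ 0.4318 -0.181 ] ext [0.047 0.046] top [ 0.433  -0.1821] [0.013 0.011] z 0.0737
bell side 618 mid [ 0.4275 -0.1827] ext [0.042 0.042] top [ 0.4286 -0.1808] [0.013 0.013] z 0.0734
stake top 179 mid [0.4362 0.178 ] ext [0.037 0.033] top [0.4355 0.1806] [0.024 0.023] z 0.063
stake side 359 mid [0.432  0.1793] ext [0.037 0.034] top [0.4316 0.1793] [0.026 0.026] z 0.0605
tea top 301 mid [0.3585 0.3084] ext [0.058 0.061] top [0.3593 0.3084] [0.06  0.062] z 0.0513
tea side 473 mid
[... 508 characters left out ...]
.175
[342 101  19  18] [ 0.804 -0.18 ] 0.04
[ 26 120  82  96] [0.638 0.608] 0.099
[452 142 101 155] [ 0.553 -0.582] 0.088
[333 144  68  55] [ 0.625 -0.224] 0.027
[174 150  67  56] [0.614 0.234] 0.027
[255 151  66  53] [0.612 0.005] 0.027
[402 215  23  22] [ 0.468 -0.34 ] 0.03
[158 219  20  17] [0.473 0.336] 0.043
[253 219  19  19] [0.466 0.078] 0.05
[306 223  19  18] [ 0.456 -0.072] 0.039
[217 233  16  15] [0.436 0.178] 0.063
[347 232  17  17] [ 0.432 -0.178] 0.074
[ 96 235  27  68] [0.333 0.506] 0.028
[164 257  25  24] [0.358 0.315] 0.051
[243 259  20  26] [0.347 0.104] 0.022
[279 259  20  19] [0.355 0.006] 0.039
[326 258  18  21] [ 0.354 -0.121] 0.023
[393 261  21  20] [ 0.344 -0.307] 0.04
```

Positions (mean of both views): copper lid (0.454,-0.071), brass lid (0.3435,-0.309), cup (0.462,0.076), bell (0.4305,-0.1815), stake (0.434,0.180). Measured heights match the text. I'll turn the tool so that tool x is world +y and tool y is world +x, then head for the copper lid.

```bash
python3 -m pendant '[{"dp":[-0.9,-0.5,0],"rotation":[0,0,0.2],"jaw":1},{"dp":[-0.9,-0.5,0],"rotation":[0,0,0.2],"jaw":1},{"dp":[-0.9,-0.5,0],"rotation":[0,0,0.2],"jaw":1},{"dp":[-0.9,-0.5,0],"rotation":[0,0,0.2],"jaw":1},{"dp":[-0.9,-0.5,0],"rotation":[0,0,0.2],"jaw":1},{"dp":[-0.9,-0.5,0],"rotation":[0,0,0.2],"jaw":1},{"dp":[-0.9,-0.5,0],"rotation":[0,0,0.2],"jaw":1},{"dp":[-0.9,-0.5,0],"rotation":[0,0,0.2],"jaw":1}]' 20
```

```text
time: 1.1
ee_pos: [0.2999, 0.4801, 0.2222]
eef_rot: [0.708, 0.706, -0.0, 0.0]
ft_force: [0.5, -0.3, -0.3]
width: 0.0867
grip_force: 0.0
```

```bash
R='python3 -m pendant'; 
python3 -m pendant '[{"dp":[-1,0.5,0],"rotation":[0,0,0],"jaw":1},{"dp":[-1,0.5,0],"rotation":[0,0,0],"jaw":1},{"dp":[-1,0.5,0],"rotation":[0,0,0],"jaw":1}]' && python3 -m pendant '[{"dp":[-1,0.5,0],"rotation":[0,0,0],"jaw":1},{"dp":[-1,0.5,0],"rotation":[0,0,0],"jaw":1},{"dp":[-1,0.5,0],"rotation":[0,0,0],"jaw":1}]' && python3 -m pendant '[{"dp":[-1,0.03,0],"rotation":[0,0,0],"jaw":1},{"dp":[-1,0.03,0],"rotation":[0,0,0],"jaw":1},{"dp":[-1,0.03,0],"rotation":[0,0,0],"jaw":1}]' && python3 -m pendant '[{"dp":[-0.67,0,0],"rotation":[0,0,0],"jaw":1},{"dp":[-0.67,0,0],"rotation":[0,0,0],"jaw":1},{"dp":[-0.67,0,0],"rotation":[0,0,0],"jaw":1},{"dp":[-0.67,0,0],"rotation":[0,0,0],"jaw":1}]'
cat > w.py <<'E'
import sys;from h import *;from bench import r,camera
c=camera("wrist");cv2.imwrite("pics/"+sys.argv[1]+".png",c["image"][:,:,::-1]);q=cloud(c);s=r.read_state();print(s["time"],s["ee_pos"].round(4),c["T"][:3,3].round(3))
# objects above plane z0 near TCP (or every component)
z0=float(sys.argv[2]) if len(sys.argv)>2 else .006
v=(c["z_map"]>.12)&(q[...,2]>z0)&(q[...,2]<.085);l,st=cv2.connectedComponentsWithStats(v.astype(np.uint8))[1:3]
for i in range(1,len(st)):
  if st[i,4]>250:
    a=q[l==i];zt=np.percentile(a[:,2],98);t=a[a[:,2]>zt-.006];lo,hi=np.percentile(a[:,:2],[1,99],axis=0);tl,th=np.percentile(t[:,:2],[1,99],axis=0)
    print(st[i,:4],"mid",((lo+hi)/2).round(4),"ext",(hi-lo).round(3),"top",((tl+th)/2).round(4),(th-tl).round(3),"z",zt.round(4),"rgb",np.median(c["image"][l==i],0))
E
python3 w.py w1
```

```text
time: 1.48
ee_pos: [0.3757, 0.3273, 0.2226]
eef_rot: [0.708, 0.706, 0.0, 0.0]
ft_force: [0.2, 0.1, 0.4]
width: 0.0869
grip_force: 0.0
time: 1.85
ee_pos: [0.4499, 0.1768, 0.2227]
eef_rot: [0.708, 0.706, 0.0, 0.0]
ft_force: [0.1, 0.6, -0.6]
width: 0.087
grip_force: 0.0
time: 2.22
ee_pos: [0.4527, 0.026, 0.2226]
eef_rot: [0.709, 0.706, 0.0, -0.0]
ft_force: [-0.2, 0.3, -0.2]
width: 0.0869
grip_force: 0.0
time: 2.72
ee_pos: [0.4525, -0.07, 0.2224]
eef_rot: [0.708, 0.707, 0.0, -0.0]
ft_force: [-0.5, 0.8, 0.5]
width: 0.0871
grip_force: 0.0
2.775 [ 0.4526 -0.0696  0.2224] [0.452 0.004 0.384]
[116   0  47  21] mid [0.3318 0.0855] ext [0.034 0.015] top [0.3305 0.0851] [0.032 0.013] z 0.0191 rgb [222. 182. 124.]
[256   0  63  48] mid [0.4625 0.0718] ext [0.049 0.042] top [0.4623 0.0675] [0.05  0.034] z 0.0489 rgb [156.  93.  64.]
[353   0 192 201] mid [0.6075 0.003 ] ext [0.15  0.177] top [0.608  0.0019] [0.151 0.176] z 0.0248 rgb [ 55.  90. 142.]
[140  68  66  67] mid [0.3532 0.0056] ext [0.056 0.057] top [0.3533 0.0055] [0.019 0.019] z 0.0381 rgb [140.  72. 170.]
[246 148  62  62] mid [ 0.4541 -0.0699] ext [0.056 0.057] top [ 0.4542 -0.0698] [0.019 0.018] z 0.0383 rgb [231. 143.  96.]
[150 204  58  50] mid [ 0.3535 -0.1192] ext [0.051 0.046] top [ 0.353  -0.1198] [0.051 0.045] z 0.0211 rgb [245. 244. 239.]
[370 228 149  30] mid [ 0.6269 -0.1368] ext [0.145 0.027] top [ 0.6274 -0.1332] [0.144 0.019] z 0.0246 rgb [218. 208. 198.]
[233 257  47  28] mid [ 0.432  -0.1706] ext [0.047 0.028] top [ 0.4317 -0.1692] [0.029 0.011] z 0.0363 rgb [224. 180.  87.]
[354 320  21  35] mid [ 0.5545 -0.2484] ext [0.02  0.052] top [ 0.5494 -0.244 ] [0.008 0.043] z 0.0245 rgb [147. 141. 134.]
[159 355  50  16] mid [ 0.3438 -0.2892] ext [0.052 0.018] top [ 0.3438 -0.2892] [0.052 0.018] z 0.0113 rgb [242. 210. 100.]
```

View pics/w1.png

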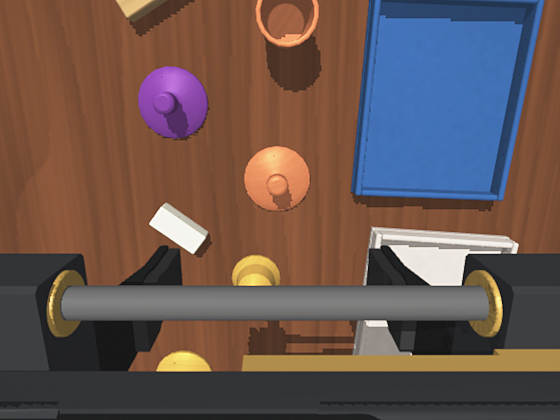

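The wrist view shows the copper lid at (277,180), knob at (0.454,-0.070), agreeing with the first measurement. Going down to grip the knob.

```bash
python3 -m pendant '[{"dp":[0,0.01,0.4],"rotation":[0,0,0],"jaw":1},{"dp":[0,0.01,0.8],"rotation":[0,0,0],"jaw":1},{"dp":[0,0.01,1],"rotation":[0,0,0],"jaw":1},{"dp":[0,0.01,1],"rotation":[0,0,0],"jaw":1}]' 20 && python3 -m pendant '[{"dp":[0,0,0.13],"rotation":[0,0,0],"jaw":0.7},{"dp":[0,0,0.26],"rotation":[0,0,0],"jaw":0.5},{"dp":[0,0,0.39],"rotation":[0,0,0],"jaw":0.5},{"dp":[0,0,0.39],"rotation":[0,0,0],"jaw":0},{"dp":[0,0,0.39],"rotation":[0,0,0],"jaw":0},{"dp":[0,0,0.39],"rotation":[0,0,0],"jaw":0},{"dp":[0,0,0.39],"rotation":[0,0,0],"jaw":0},{"dp":[0,0,0.39],"rotation":[0,0,0],"jaw":0}]' 20
```

```text
time: 3.28
ee_pos: [0.4525, -0.0699, 0.0709]
eef_rot: [0.708, 0.707, -0.002, -0.001]
ft_force: [0.6, 1.7, 0.7]
width: 0.0869
grip_force: 0.0
time: 4.28
ee_pos: [0.4544, -0.0706, 0.0144]
eef_rot: [0.708, 0.706, 0.0, 0.0]
ft_force: [-0.3, 1.0, 4.5]
width: 0.0188
grip_force: 20.0
```

```bash
python3 -m pendant '[{"dp":[0,0,-0.3],"rotation":[0,0,0],"jaw":0},{"dp":[0,0,-0.67],"rotation":[0,0,0],"jaw":0},{"dp":[0.2,0.13,-0.67],"rotation":[0,0,0],"jaw":0},{"dp":[0.5,0.31,-0.67],"rotation":[0,0,0],"jaw":0},{"dp":[0.87,0.54,-0.67],"rotation":[0,0,0],"jaw":0},{"dp":[0.87,0.54,-0.67],"rotation":[0,0,0],"jaw":0}]' && python3 -m pendant '[{"dp":[0.3,0.18,0],"rotation":[0,0,0],"jaw":0},{"dp":[0.6,0.36,0],"rotation":[0,0,0],"jaw":0},{"dp":[0.87,0.535,0],"rotation":[0,0,0],"jaw":0},{"dp":[0.87,0.535,0],"rotation":[0,0,0],"jaw":0},{"dp":[0.87,0.535,0],"rotation":[0,0,0],"jaw":0}]'
```

```text
time: 5.03
ee_pos: [0.5366, 0.0644, 0.1139]
eef_rot: [0.706, 0.708, -0.0, -0.0]
ft_force: [-0.4, -1.5, -1.8]
width: 0.0189
grip_force: 20.0
time: 5.65
ee_pos: [0.616, 0.1883, 0.1141]
eef_rot: [0.709, 0.705, -0.001, 0.0]
ft_force: [-0.7, -0.9, -1.2]
width: 0.0189
grip_force: 20.0
```

```bash
python3 -m pendant '[{"dp":[0.01,0,0.25],"rotation":[0,0,0],"jaw":0},{"dp":[0.01,0,0.5],"rotation":[0,0,0],"jaw":0},{"dp":[0.01,0,0.58],"rotation":[0,0,0],"jaw":0},{"dp":[0.01,0,0.625],"rotation":[0,0,0],"jaw":0},{"dp":[0.01,0,0.625],"rotation":[0,0,0],"jaw":0},{"dp":[0.01,0,0.625],"rotation":[0,0,0],"jaw":0.5},{"dp":[0.01,0,0.625],"rotation":[0,0,0],"jaw":0.5},{"dp":[0.01,0,0.625],"rotation":[0,0,0],"jaw":0.5}]' && python3 -m pendant '[{"dp":[0,0,-0.3],"rotation":[0,0,0],"jaw":0.6},{"dp":[0,0,-0.6],"rotation":[0,0,0],"jaw":1},{"dp":[0,0,-1],"rotation":[0,0,0],"jaw":1},{"dp":[0,0,-1],"rotation":[0,0,0],"jaw":1}]'
python3 w.py w2
```

```text
time: 6.65
ee_pos: [0.6166, 0.1913, 0.0213]
eef_rot: [0.708, 0.706, 0.0, 0.0]
ft_force: [-0.3, 0.5, -0.7]
width: 0.0395
grip_force: 0.0
time: 7.15
ee_pos: [0.619, 0.1915, 0.1763]
eef_rot: [0.709, 0.706, 0.004, 0.002]
ft_force: [-0.6, 0.1, 0.9]
width: 0.0743
grip_force: 0.0
7.2 [0.6176 0.1914 0.1733] [0.617 0.265 0.339]
[36  0 83 40] mid [0.4738 0.3293] ext [0.043 0.024] top [0.4721 0.3283] [0.041 0.019] z 0.0411 rgb [231. 230. 226.]
[472   0  85 190] mid [0.7894 0.2755] ext [0.013 0.125] top [0.7874 0.2673] [0.01  0.117] z 0.084 rgb [45. 70. 56.]
[161  20 192 232] mid [0.6105 0.2337] ext [0.151 0.183] top [0.6105 0.2335] [0.152 0.184] z 0.0248 rgb [ 83. 136. 105.]
[237  57  90  80] mid [0.6266 0.2695] ext [0.068 0.055] top [0.6266 0.2695] [0.068 0.055] z 0.0076 rgb [ 92. 155. 119.]
[217 134 100 100] mid [0.6129 0.1939] ext [0.078 0.078] top [0.6161 0.1918] [0.019 0.019] z 0.0439 rgb [227. 146.  98.]
[ 19 179  75  57] mid [0.4375 0.1823] ext [0.033 0.037] top [0.4351 0.182 ] [0.026 0.027] z 0.0603 rgb [177. 176. 170.]
[189 320  18  51] mid [0.542  0.0382] ext [0.012 0.063] top [0.5397 0.0421] [0.008 0.056] z 0.0246 rgb [ 54.  86. 133.]
[324 320  20  35] mid [0.6772 0.0441] ext [0.014 0.048] top [0.6807 0.0495] [0.007 0.037] z 0.0246 rgb [ 50.  71. 108.]
```

```bash
python3 -m pendant '[{"dp":[-0.3,-0.4,0],"rotation":[0,0,0],"jaw":1},{"dp":[-0.77,-1,0],"rotation":[0,0,0],"jaw":1},{"dp":[-0.77,-1,0],"rotation":[0,0,0],"jaw":1},{"dp":[-0.77,-1,0],"rotation":[0,0,0],"jaw":1},{"dp":[-0.77,-1,0],"rotation":[0,0,0],"jaw":1}]'; python3 w.py w3|grep -v "e+"
```

```text
time: 7.82
ee_pos: [0.4658, 0.0767, 0.1706]
eef_rot: [0.708, 0.706, 0.0, -0.0]
ft_force: [1.0, -0.9, -0.3]
width: 0.0867
grip_force: 0.0
7.875 [0.4663 0.077  0.1706] [0.465 0.15  0.333]
[366   0 194 120] mid [0.6119 0.1827] ext [0.148 0.085] top [0.6124 0.1809] [0.149 0.083] z 0.0248 rgb [ 87. 144. 111.]
[403   0 120 103] mid [0.6153 0.191 ] ext [0.073 0.066] top [0.6154 0.1911] [0.019 0.019] z 0.0439 rgb [230. 149. 101.]
[206  32  56  60] mid [0.4361 0.1795] ext [0.035 0.034] top [0.4341 0.1811] [0.027 0.028] z 0.0604 rgb [192. 192. 185.]
[ 90 126  87  66] mid [0.3462 0.1064] ext [0.066 0.049] top [0.3458 0.1063] [0.066 0.049] z 0.0191 rgb [231. 196. 134.]
[348 165 191 120] mid [0.6091 0.0467] ext [0.149 0.104] top [0.6095 0.0477] [0.148 0.101] z 0.0247 rgb [ 61. 101. 162.]
[239 168  65  67] mid [0.4624 0.0761] ext [0.048 0.049] top [0.4626 0.0759] [0.049 0.049] z 0.0487 rgb [215. 128.  87.]
[122 233  60  44] mid [0.3493 0.0164] ext [0.051 0.038] top [0.3487 0.0161] [0.047 0.036] z 0.0128 rgb [163.5  83.  199. ]
[342 320  71  35] mid [ 0.5622 -0.0623] ext [0.061 0.036] top [ 0.5632 -0.0619] [0.063 0.037] z 0.0245 rgb [ 42.  68. 106.]
```

```bash
python3 -m pendant '[{"dp":[-0.005,-0.025,0.3],"rotation":[0,0,0],"jaw":1},{"dp":[-0.005,-0.025,0.6],"rotation":[0,0,0],"jaw":1},{"dp":[-0.005,-0.025,0.8],"rotation":[0,0,0],"jaw":1},{"dp":[-0.005,-0.025,0.9],"rotation":[0,0,0],"jaw":1},{"dp":[-0.005,-0.025,0.9],"rotation":[0,0,0],"jaw":1}]' 20 && python3 -m pendant '[{"dp":[0,0,0.08],"rotation":[0,0,0],"jaw":1},{"dp":[0,0,0.16],"rotation":[0,0,0],"jaw":1},{"dp":[0,0,0.16],"rotation":[0,0,0],"jaw":1},{"dp":[0,0,0.16],"rotation":[0,0,0],"jaw":0},{"dp":[0,0,0.16],"rotation":[0,0,0],"jaw":0},{"dp":[0,0,0.16],"rotation":[0,0,0],"jaw":0},{"dp":[0,0,0.16],"rotation":[0,0,0],"jaw":0},{"dp":[0,0,0.16],"rotation":[0,0,0],"jaw":0}]' 20
```

```text
time: 8.5
ee_pos: [0.4621, 0.0754, 0.0351]
eef_rot: [0.708, 0.706, -0.001, 0.0]
ft_force: [0.1, 0.1, 0.4]
width: 0.087
grip_force: 0.0
time: 9.5
ee_pos: [0.4623, 0.0755, 0.0119]
eef_rot: [0.708, 0.706, 0.0, 0.0]
ft_force: [0.1, 0.0, -0.2]
width: 0.0496
grip_force: 19.8
```

```bash
python3 -m pendant '[{"dp":[0,0,-0.3],"rotation":[0,0,0],"jaw":0},{"dp":[0,0,-0.73],"rotation":[0,0,0],"jaw":0},{"dp":[0.2,0.16,-0.73],"rotation":[0,0,0],"jaw":0},{"dp":[0.4,0.32,-0.73],"rotation":[0,0,0],"jaw":0},{"dp":[0.6,0.49,-0.73],"rotation":[0,0,0],"jaw":0},{"dp":[0.6,0.49,-0.73],"rotation":[0,0,0],"jaw":0}]' && python3 -m pendant '[{"dp":[0.25,0.16,0],"rotation":[0,0,0],"jaw":0},{"dp":[0.5,0.32,0],"rotation":[0,0,0],"jaw":0},{"dp":[0.73,0.49,0],"rotation":[0,0,0],"jaw":0},{"dp":[0.73,0.49,0],"rotation":[0,0,0],"jaw":0},{"dp":[0.73,0.49,0],"rotation":[0,0,0],"jaw":0}]'
```

```text
time: 10.25
ee_pos: [0.5365, 0.1677, 0.1206]
eef_rot: [0.707, 0.707, -0.0, 0.0]
ft_force: [-0.1, -0.4, -1.6]
width: 0.0495
grip_force: 19.8
time: 10.88
ee_pos: [0.6096, 0.2729, 0.1209]
eef_rot: [0.709, 0.705, -0.001, 0.0]
ft_force: [0.3, -0.7, -1.5]
width: 0.0499
grip_force: 19.8
```

```bash
python3 -m pendant '[{"dp":[0.015,0,0.25],"rotation":[0,0,0],"jaw":0},{"dp":[0.015,0,0.5],"rotation":[0,0,0],"jaw":0},{"dp":[0.015,0,0.64],"rotation":[0,0,0],"jaw":0},{"dp":[0.015,0,0.687],"rotation":[0,0,0],"jaw":0},{"dp":[0.015,0,0.687],"rotation":[0,0,0],"jaw":0},{"dp":[0.015,0,0.687],"rotation":[0,0,0],"jaw":0.78},{"dp":[0.015,0,0.687],"rotation":[0,0,0],"jaw":0.78},{"dp":[0.015,0,0.687],"rotation":[0,0,0],"jaw":0.78}]' && python3 -m pendant '[{"dp":[0,0,-0.2],"rotation":[0,0,0],"jaw":0.78},{"dp":[0,0,-0.6],"rotation":[0,0,0],"jaw":1},{"dp":[0,0,-1],"rotation":[0,0,0],"jaw":1},{"dp":[0,0,-1],"rotation":[0,0,0],"jaw":1}]'
python3 w.py w4
```

```text
time: 11.88
ee_pos: [0.6101, 0.2768, 0.0187]
eef_rot: [0.708, 0.706, 0.0, 0.0]
ft_force: [-0.1, -0.5, -0.0]
width: 0.0662
grip_force: 0.0
time: 12.38
ee_pos: [0.6126, 0.2773, 0.1741]
eef_rot: [0.709, 0.706, 0.004, 0.001]
ft_force: [0.3, -0.4, -0.4]
width: 0.0847
grip_force: 0.0
12.425 [0.6111 0.277  0.1709] [0.611 0.35  0.336]
[468   0  92 253] mid [0.7891 0.3261] ext [0.012 0.193] top [0.7875 0.3248] [0.01  0.153] z 0.0836 rgb [46. 71. 57.]
[61 88 76 62] mid [0.4734 0.3411] ext [0.044 0.043] top [0.4721 0.3407] [0.042 0.042] z 0.0411 rgb [233. 232. 229.]
[177 133 178 152] mid [0.609  0.2599] ext [0.149 0.134] top [0.609 0.261] [0.15  0.131] z 0.0248 rgb [ 88. 144. 111.]
[  0 138  12  44] mid [0.3796 0.3066] ext [0.011 0.035] top [0.3818 0.3044] [0.007 0.024] z 0.022 rgb [50. 67. 79.]
[202 155 131 130] mid [0.6106 0.2452] ext [0.096 0.113] top [0.6101 0.2771] [0.05 0.05] z 0.0543 rgb [207. 145.  98.]
[199 320 157  18] mid [0.6149 0.1478] ext [0.143 0.015] top [0.6152 0.148 ] [0.144 0.016] z 0.0247 rgb [ 74. 122.  94.]
[201 361  37  10] mid [0.5571 0.0984] ext [0.035 0.003] top [0.557  0.0986] [0.034 0.003] z 0.0198 rgb [ 55.  91. 144.]
```

View pics/w4.png

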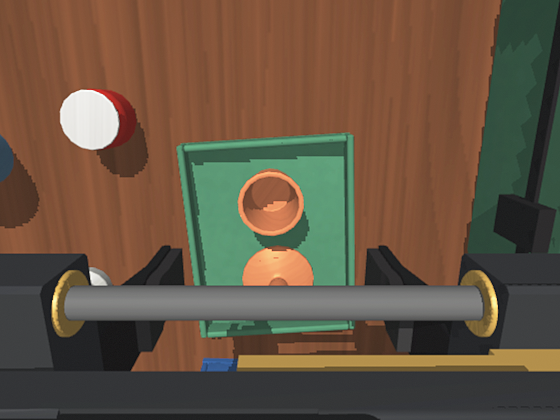

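The cup (271,202) and the lid (278,270) stand side by side in the green tray. Now the brass lid.

```bash
python3 -m pendant '[{"dp":[-0.98,-0.445,0],"rotation":[0,0,0],"jaw":1},{"dp":[-0.98,-0.445,0],"rotation":[0,0,0],"jaw":1},{"dp":[-0.98,-0.445,0],"rotation":[0,0,0],"jaw":1}]' && python3 -m pendant '[{"dp":[-0.98,-0.445,0],"rotation":[0,0,0],"jaw":1},{"dp":[-0.98,-0.445,0],"rotation":[0,0,0],"jaw":1},{"dp":[-0.98,-0.445,0],"rotation":[0,0,0],"jaw":1}]' && python3 -m pendant '[{"dp":[-0.98,-0.445,0],"rotation":[0,0,0],"jaw":1},{"dp":[-0.98,-0.445,0],"rotation":[0,0,0],"jaw":1},{"dp":[-0.98,-0.445,0],"rotation":[0,0,0],"jaw":1}]' && python3 -m pendant '[{"dp":[-0.98,-0.445,0],"rotation":[0,0,0],"jaw":1},{"dp":[-0.98,-0.445,0],"rotation":[0,0,0],"jaw":1},{"dp":[-0.98,-0.445,0],"rotation":[0,0,0],"jaw":1},{"dp":[-0.98,-0.445,0],"rotation":[0,0,0],"jaw":1}]'; python3 w.py w5
```

```text
time: 12.8
ee_pos: [0.5408, 0.1267, 0.1669]
eef_rot: [0.709, 0.705, -0.001, -0.0]
ft_force: [0.3, 0.0, 1.0]
width: 0.0872
grip_force: 0.0
time: 13.18
ee_pos: [0.4733, -0.0194, 0.1671]
eef_rot: [0.709, 0.705, -0.0, -0.001]
ft_force: [0.6, 0.6, 0.1]
width: 0.0869
grip_force: 0.0
time: 13.55
ee_pos: [0.4059, -0.1657, 0.1673]
eef_rot: [0.709, 0.705, -0.0, -0.001]
ft_force: [1.1, -0.1, -0.3]
width: 0.0868
grip_force: 0.0
time: 14.05
ee_pos: [0.3389, -0.3121, 0.1676]
eef_rot: [0.71, 0.704, -0.0, -0.0]
ft_force: [-0.0, 0.6, -0.3]
width: 0.0869
grip_force: 0.0
14.1 [ 0.3399 -0.3104  0.1675] [ 0.339 -0.238  0.33 ]
[359   0  75  63] mid [ 0.4284 -0.1847] ext [0.042 0.04 ] top [ 0.4307 -0.1831] [0.014 0.011] z 0.0731 rgb [165. 130.  65.]
[510   0  50 187] mid [ 0.5578 -0.2357] ext [0.03  0.137] top [ 0.5574 -0.2432] [0.029 0.124] z 0.0246 rgb [150. 143. 137.]
[101  97  74  76] mid [ 0.223 -0.263] ext [0.056 0.056] top [ 0.223 -0.263] [0.019 0.019] z 0.0382 rgb [244. 158. 186.]
[245 152  72  71] mid [ 0.3436 -0.3096] ext [0.056 0.056] top [ 0.3437 -0.3095] [0.018 0.018] z 0.0381 rgb [235. 197.  94.]
[383 190  81  69] mid [ 0.4649 -0.3394] ext [0.058 0.053] top [ 0.4659 -0.34  ] [0.056 0.051] z 0.027 rgb [216. 159. 105.]
```

```bash
python3 -m pendant '[{"dp":[0.007,0.027,0.3],"rotation":[0,0,0],"jaw":1},{"dp":[0.007,0.027,0.6],"rotation":[0,0,0],"jaw":1},{"dp":[0.007,0.027,0.8],"rotation":[0,0,0],"jaw":1},{"dp":[0.007,0.027,0.9],"rotation":[0,0,0],"jaw":1},{"dp":[0.007,0.027,0.9],"rotation":[0,0,0],"jaw":0.7}]' 20 && python3 -m pendant '[{"dp":[0,0,0.07],"rotation":[0,0,0],"jaw":0.5},{"dp":[0,0,0.125],"rotation":[0,0,0],"jaw":0.5},{"dp":[0,0,0.125],"rotation":[0,0,0],"jaw":0.5},{"dp":[0,0,0.125],"rotation":[0,0,0],"jaw":0},{"dp":[0,0,0.125],"rotation":[0,0,0],"jaw":0},{"dp":[0,0,0.125],"rotation":[0,0,0],"jaw":0},{"dp":[0,0,0.125],"rotation":[0,0,0],"jaw":0}]' 20
```

```text
time: 14.72
ee_pos: [0.344, -0.3077, 0.0317]
eef_rot: [0.708, 0.706, -0.001, -0.002]
ft_force: [-0.4, 1.2, -0.2]
width: 0.0827
grip_force: 0.0
time: 15.6
ee_pos: [0.3449, -0.3093, 0.0146]
eef_rot: [0.708, 0.706, 0.0, 0.0]
ft_force: [-0.2, 0.0, 0.6]
width: 0.0193
grip_force: 20.0
```

```bash
python3 -m pendant '[{"dp":[0,0,-0.3],"rotation":[0,0,0],"jaw":0},{"dp":[0,0,-0.67],"rotation":[0,0,0],"jaw":0},{"dp":[0.05,0.3,-0.67],"rotation":[0,0,0],"jaw":0},{"dp":[0.1,0.6,-0.67],"rotation":[0,0,0],"jaw":0},{"dp":[0.157,0.915,-0.67],"rotation":[0,0,0],"jaw":0},{"dp":[0.157,0.915,-0.67],"rotation":[0,0,0],"jaw":0}]' && python3 -m pendant '[{"dp":[0.05,0.3,0],"rotation":[0,0,0],"jaw":0},{"dp":[0.1,0.6,0],"rotation":[0,0,0],"jaw":0},{"dp":[0.157,0.915,0],"rotation":[0,0,0],"jaw":0},{"dp":[0.157,0.915,0],"rotation":[0,0,0],"jaw":0},{"dp":[0.157,0.915,0],"rotation":[0,0,0],"jaw":0}]'; python3 w.py w6
```

```text
time: 16.35
ee_pos: [0.4852, -0.2844, 0.1143]
eef_rot: [0.707, 0.708, -0.0, 0.0]
ft_force: [0.0, -0.8, -1.7]
width: 0.0191
grip_force: 20.0
time: 16.98
ee_pos: [0.6183, -0.2641, 0.1147]
eef_rot: [0.709, 0.705, -0.001, -0.0]
ft_force: [-1.0, 0.2, -1.6]
width: 0.0188
grip_force: 20.0
17.025 [ 0.6181 -0.2642  0.115 ] [ 0.618 -0.19   0.277]
[171   0 241 253] mid [ 0.6231 -0.2114] ext [0.152 0.163] top [ 0.6229 -0.2102] [0.154 0.161] z 0.0247 rgb [158. 151. 143.]
[504  39  56  94] mid [ 0.7951 -0.1804] ext [0.036 0.056] top [ 0.7982 -0.181 ] [0.005 0.015] z 0.0244 rgb [113.  58. 137.]
[ 0 53 42 77] mid [ 0.4428 -0.1819] ext [0.026 0.046] top [ 0.4459 -0.1835] [0.009 0.027] z 0.0309 rgb [102.  81.  42.]
[288  55  37  47] mid [ 0.6393 -0.1742] ext [0.023 0.028] top [ 0.6393 -0.1742] [0.023 0.028] z 0.0074 rgb [214. 204. 195.]
[190  60  53  50] mid [ 0.5781 -0.1774] ext [0.034 0.029] top [ 0.5781 -0.1774] [0.034 0.029] z 0.0074 rgb [214. 205. 195.]
[506 213  54  72] mid [ 0.8072 -0.2959] ext [0.027 0.053] top [ 0.7949 -0.2908] [0.011 0.032] z 0.0537 rgb [65. 64. 65.]
[ 39 320  35  26] mid [ 0.4518 -0.3572] ext [0.021 0.022] top [ 0.4518 -0.3572] [0.021 0.022] z 0.0271 rgb [100.  75.  52.]
[492 320  68  51] mid [ 0.7939 -0.3599] ext [0.013 0.08 ] top [ 0.7884 -0.3266] [0.002 0.019] z 0.0762 rgb [55. 54. 55.]
```

```bash
python3 -m pendant '[{"dp":[0.015,0.01,0.25],"rotation":[0,0,0],"jaw":0},{"dp":[0.015,0.01,0.5],"rotation":[0,0,0],"jaw":0},{"dp":[0.015,0.01,0.58],"rotation":[0,0,0],"jaw":0},{"dp":[0.015,0.01,0.628],"rotation":[0,0,0],"jaw":0},{"dp":[0.015,0.01,0.628],"rotation":[0,0,0],"jaw":0},{"dp":[0.015,0.01,0.628],"rotation":[0,0,0],"jaw":0.5},{"dp":[0.015,0.01,0.628],"rotation":[0,0,0],"jaw":0.5},{"dp":[0.015,0.01,0.628],"rotation":[0,0,0],"jaw":0.5}]' && python3 -m pendant '[{"dp":[0,0,-0.3],"rotation":[0,0,0],"jaw":0.6},{"dp":[0,0,-0.6],"rotation":[0,0,0],"jaw":1},{"dp":[0,0,-1],"rotation":[0,0,0],"jaw":1},{"dp":[0,0,-1],"rotation":[0,0,0],"jaw":1}]'
python3 w.py w7 | tail -n +2 | grep "235\|22.\."; python3 -m pendant '[{"dp":[0.25,-0.6,0],"rotation":[0,0,0],"jaw":1},{"dp":[0.53,-1,0],"rotation":[0,0,0],"jaw":1},{"dp":[0.53,-1,0],"rotation":[0,0,0],"jaw":1},{"dp":[0.53,-1,0],"rotation":[0,0,0],"jaw":1}]';  python3 -m pendant '[{"dp":[0,-0.25,0],"rotation":[0,0,0],"jaw":1},{"dp":[0,-0.25,0],"rotation":[0,0,0],"jaw":1},{"dp":[0,-0.25,0],"rotation":[0,0,0],"jaw":1}]'; python3 w.py w8
```

```text
time: 18.02
ee_pos: [0.6212, -0.261, 0.0212]
eef_rot: [0.708, 0.706, 0.0, 0.0]
ft_force: [-0.5, 0.5, -0.4]
width: 0.0399
grip_force: 0.0
time: 18.52
ee_pos: [0.6227, -0.2626, 0.176]
eef_rot: [0.708, 0.706, 0.002, 0.003]
ft_force: [-0.1, -0.0, -0.3]
width: 0.0745
grip_force: 0.0
[185  14 192 235] mid [ 0.6228 -0.2181] ext [0.151 0.183] top [ 0.6205 -0.2619] [0.019 0.019] z 0.0427 rgb [207. 175. 147.]
time: 19.08
ee_pos: [0.4696, -0.1765, 0.1692]
eef_rot: [0.706, 0.708, 0.002, -0.003]
ft_force: [0.9, -0.4, 0.2]
width: 0.0869
grip_force: 0.0
time: 19.45
ee_pos: [0.4336, -0.1807, 0.1707]
eef_rot: [0.708, 0.706, 0.001, -0.0]
ft_force: [-0.7, -0.9, -0.2]
width: 0.0872
grip_force: 0.0
19.5 [ 0.4342 -0.1807  0.171 ] [ 0.433 -0.107  0.333]
[395   0 165  80] mid [ 0.5932 -0.0602] ext [0.123 0.054] top [ 0.5922 -0.0607] [0.121 0.053] z 0.0248 rgb [ 63. 108. 173.]
[140  90  73  64] mid [ 0.3533 -0.1205] ext [0.051 0.045] top [ 0.3528 -0.1206] [0.051 0.045] z 0.0212 rgb [245. 244. 238.]
[397 123 163 147] mid [ 0.607  -0.1829] ext [0.119 0.118] top [ 0.6048 -0.1831] [0.114 0.118] z 0.0248 rgb [221. 213. 203.]
[245 163  57  57] mid [ 0.4313 -0.1781] ext [0.047 0.041] top [ 0.4311 -0.1807] [0.015 0.014] z 0.073 rgb [217. 170.  83.]
[426 234  85  51] mid [ 0.6124 -0.2487] ext [0.064 0.043] top [ 0.6133 -0.2494] [0.049 0.039] z 0.0166 rgb [237. 205.  98.]
[278 321  66  34] mid [ 0.4667 -0.3258] ext [0.06  0.028] top [ 0.4687 -0.3245] [0.052 0.024] z 0.0267 rgb [152. 113.  76.]
```

View pics/w7.png

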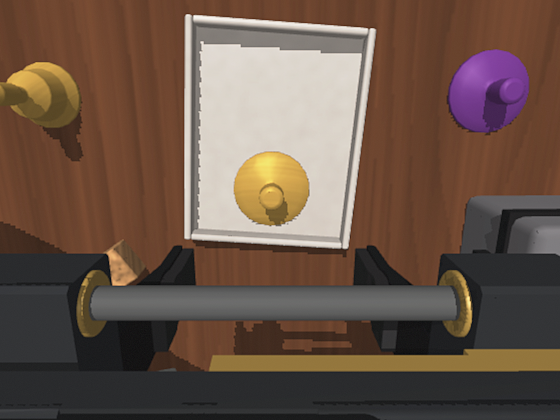

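The brass lid (272,188) lies flat in the white tray, clear of the walls. Now the bell.

```bash
python3 -m pendant '[{"dp":[0,-0.02,0.3],"rotation":[0,0,0],"jaw":0.7},{"dp":[0,-0.02,0.55],"rotation":[0,0,0],"jaw":0.5},{"dp":[0,-0.02,0.75],"rotation":[0,0,0],"jaw":0.5},{"dp":[0,-0.02,0.865],"rotation":[0,0,0],"jaw":0.5},{"dp":[0,-0.02,0.865],"rotation":[0,0,0],"jaw":0.5},{"dp":[0,-0.02,0.865],"rotation":[0,0,0],"jaw":0},{"dp":[0,-0.02,0.865],"rotation":[0,0,0],"jaw":0},{"dp":[0,-0.02,0.865],"rotation":[0,0,0],"jaw":0}]' 25 && python3 -m pendant '[{"dp":[0,0,0],"rotation":[0,0,0],"jaw":0},{"dp":[0,0,0],"rotation":[0,0,0],"jaw":0}]'
```

```text
time: 20.5
ee_pos: [0.4313, -0.1806, 0.0415]
eef_rot: [0.708, 0.706, 0.001, 0.0]
ft_force: [-0.4, -0.7, 0.2]
width: 0.0213
grip_force: 0.0
time: 20.75
ee_pos: [0.4312, -0.1807, 0.0413]
eef_rot: [0.708, 0.706, 0.0, 0.0]
ft_force: [0.9, 0.1, 1.4]
width: 0.0152
grip_force: 25.0
```

```bash
python3 -m pendant '[{"dp":[0,0,-0.3],"rotation":[0,0,0],"jaw":0},{"dp":[0,0,-0.6],"rotation":[0,0,0],"jaw":0},{"dp":[0.01,0.2,-0.6],"rotation":[0,0,0],"jaw":0},{"dp":[0.01,0.4,-0.6],"rotation":[0,0,0],"jaw":0},{"dp":[0.013,0.65,-0.6],"rotation":[0,0,0],"jaw":0},{"dp":[0.013,0.65,-0.6],"rotation":[0,0,0],"jaw":0}]' && python3 -m pendant '[{"dp":[0.01,0.2,0],"rotation":[0,0,0],"jaw":0},{"dp":[0.01,0.4,0],"rotation":[0,0,0],"jaw":0},{"dp":[0.013,0.65,0],"rotation":[0,0,0],"jaw":0},{"dp":[0.013,0.65,0],"rotation":[0,0,0],"jaw":0},{"dp":[0.013,0.65,0],"rotation":[0,0,0],"jaw":0}]'
```

```text
time: 21.5
ee_pos: [0.5299, -0.1786, 0.1304]
eef_rot: [0.708, 0.707, -0.001, 0.0]
ft_force: [-1.2, -0.8, -1.4]
width: 0.0149
grip_force: 25.0
time: 22.12
ee_pos: [0.6246, -0.1782, 0.1308]
eef_rot: [0.709, 0.705, -0.001, -0.0]
ft_force: [-0.1, -0.6, -1.7]
width: 0.0151
grip_force: 25.0
```

```bash
python3 -m pendant '[{"dp":[0,0,0.2],"rotation":[0,0,0],"jaw":0},{"dp":[0,0,0.4],"rotation":[0,0,0],"jaw":0},{"dp":[0,0,0.52],"rotation":[0,0,0],"jaw":0},{"dp":[0,0,0.56],"rotation":[0,0,0],"jaw":0},{"dp":[0,0,0.56],"rotation":[0,0,0],"jaw":0},{"dp":[0,0,0.56],"rotation":[0,0,0],"jaw":0.5},{"dp":[0,0,0.56],"rotation":[0,0,0],"jaw":0.5},{"dp":[0,0,0.56],"rotation":[0,0,0],"jaw":0.5}]' && python3 -m pendant '[{"dp":[0,0,-0.3],"rotation":[0,0,0],"jaw":0.6},{"dp":[0,0,-0.6],"rotation":[0,0,0],"jaw":1},{"dp":[0,0,-0.9],"rotation":[0,0,0],"jaw":1},{"dp":[0,0,-0.9],"rotation":[0,0,0],"jaw":1}]'
python3 w.py w9 | grep -v "\[ *[0-9]* 3[0-9][0-9]"
```

```text
time: 23.12
ee_pos: [0.6259, -0.1776, 0.0473]
eef_rot: [0.708, 0.706, 0.0, 0.0]
ft_force: [0.6, -0.7, -0.1]
width: 0.037
grip_force: 0.0
time: 23.62
ee_pos: [0.6272, -0.1786, 0.1858]
eef_rot: [0.708, 0.706, 0.002, 0.002]
ft_force: [-0.3, -0.3, -1.2]
width: 0.0742
grip_force: 0.0
23.675 [ 0.6264 -0.178   0.1835] [ 0.626 -0.105  0.348]
[154   0 189  84] mid [ 0.6064 -0.0576] ext [0.146 0.06 ] top [ 0.6064 -0.0578] [0.146 0.059] z 0.0249 rgb [ 60. 103. 166.]
[510   0  50  36] mid [ 0.8303 -0.0414] ext [0.036 0.023] top [ 0.8245 -0.0403] [0.015 0.011] z 0.0567 rgb [97. 61. 43.]
[272   2  34  38] mid [ 0.6391 -0.0393] ext [0.025 0.026] top [ 0.6391 -0.0393] [0.025 0.026] z 0.0077 rgb [ 62. 107. 172.]
[211   6  41  46] mid [ 0.592  -0.0451] ext [0.031 0.031] top [ 0.592  -0.0451] [0.031 0.031] z 0.0075 rgb [ 63. 107. 174.]
[189 125 173 160] mid [ 0.6251 -0.1967] ext [0.149 0.145] top [ 0.625  -0.1951] [0.15  0.141] z 0.0249 rgb [206. 195. 185.]
[231 151  77  83] mid [ 0.6226 -0.1854] ext [0.059 0.068] top [ 0.6253 -0.1784] [0.015 0.015] z 0.0789 rgb [210. 166.  82.]
[433 153  68  66] mid [ 0.8055 -0.1794] ext [0.056 0.056] top [ 0.8056 -0.1794] [0.018 0.018] z 0.038 rgb [130.  66. 158.]
[210 220 102  65] mid [ 0.6153 -0.2495] ext [0.083 0.05 ] top [ 0.6208 -0.2561] [0.019 0.008] z 0.043 rgb [227. 186.  89.]
```

View pics/w9.png

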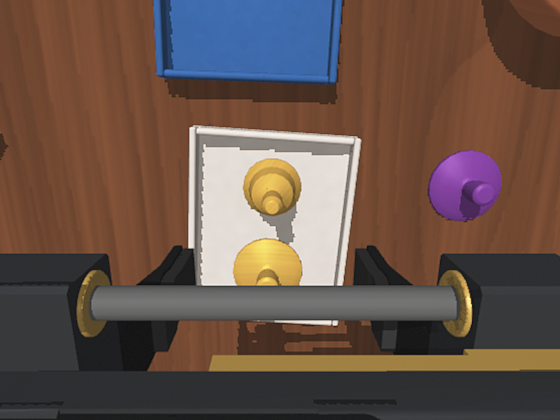

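The bell (272,188) stands upright beside the brass lid (267,270). Now the stake.

```bash
python3 -m pendant '[{"dp":[1,-0.4,0],"rotation":[0,0,0],"jaw":1},{"dp":[1,-0.4,0],"rotation":[0,0,0],"jaw":1},{"dp":[1,-0.4,0],"rotation":[0,0,0],"jaw":1}]' && python3 -m pendant '[{"dp":[1,-0.5,0],"rotation":[0,0,0],"jaw":1},{"dp":[1,-0.5,0],"rotation":[0,0,0],"jaw":1},{"dp":[1,-0.5,0],"rotation":[0,0,0],"jaw":1}]' && python3 -m pendant '[{"dp":[0.39,-0.38,0],"rotation":[0,0,0],"jaw":1},{"dp":[0.39,-0.38,0],"rotation":[0,0,0],"jaw":1},{"dp":[0.39,-0.38,0],"rotation":[0,0,0],"jaw":1},{"dp":[0.39,-0.38,0],"rotation":[0,0,0],"jaw":1}]' | head -2; python3 w.py w10 | grep "0.06\|T\|^[0-9]"
```

```text
time: 24.05
ee_pos: [0.5647, -0.0239, 0.1804]
eef_rot: [0.707, 0.707, -0.001, -0.001]
ft_force: [-0.3, 0.5, 0.2]
width: 0.0868
grip_force: 0.0
time: 24.42
ee_pos: [0.4899, 0.1254, 0.1808]
eef_rot: [0.708, 0.707, -0.001, -0.0]
ft_force: [0.3, 0.1, -0.3]
width: 0.0871
grip_force: 0.0
time: 24.92
ee_pos: [0.435, 0.1813, 0.1817]
24.975 [0.4354 0.1807 0.1818] [0.434 0.255 0.344]
[121   0  91  73] mid [0.3569 0.3059] ext [0.061 0.053] top [0.3568 0.3021] [0.062 0.047] z 0.0507 rgb [55. 73. 87.]
[449  28 108  96] mid [0.6264 0.2754] ext [0.083 0.063] top [0.6094 0.2768] [0.05  0.049] z 0.0545 rgb [144.   93.5  66. ]
[252 165  46  55] mid [0.4338 0.1838] ext [0.038 0.034] top [0.4342 0.1818] [0.028 0.027] z 0.0603 rgb [209. 208. 201.]
```

```bash
python3 -m pendant '[{"dp":[0.003,-0.007,0.3],"rotation":[0,0,0],"jaw":1},{"dp":[0.003,-0.007,0.6],"rotation":[0,0,0],"jaw":0.8},{"dp":[0.003,-0.007,0.8],"rotation":[0,0,0],"jaw":0.7},{"dp":[0.003,-0.007,0.9],"rotation":[0,0,0],"jaw":0.7},{"dp":[0.003,-0.007,0.9],"rotation":[0,0,0],"jaw":0.7}]' 30 && python3 -m pendant '[{"dp":[0,0,0.07],"rotation":[0,0,0],"jaw":0.7},{"dp":[0,0,0.125],"rotation":[0,0,0],"jaw":0.7},{"dp":[0,0,0.125],"rotation":[0,0,0],"jaw":0.7},{"dp":[0,0,0.125],"rotation":[0,0,0],"jaw":0},{"dp":[0,0,0.125],"rotation":[0,0,0],"jaw":0},{"dp":[0,0,0.125],"rotation":[0,0,0],"jaw":0},{"dp":[0,0,0.125],"rotation":[0,0,0],"jaw":0},{"dp":[0,0,0.125],"rotation":[0,0,0],"jaw":0}]' 30
```

```text
time: 25.6
ee_pos: [0.4344, 0.1808, 0.0468]
eef_rot: [0.709, 0.705, -0.001, 0.001]
ft_force: [-0.5, -0.6, -0.1]
width: 0.0623
grip_force: 0.0
time: 26.6
ee_pos: [0.4343, 0.1822, 0.0285]
eef_rot: [0.708, 0.706, 0.0, 0.0]
ft_force: [0.7, -0.4, 1.0]
width: 0.0324
grip_force: 30.0
```

```bash
python3 -m pendant '[{"dp":[0,0,-0.3],"rotation":[0,0,0],"jaw":0},{"dp":[0,0,-0.6],"rotation":[0,0,0],"jaw":0},{"dp":[-0.2,0.2,-0.6],"rotation":[0,0,0],"jaw":0},{"dp":[-0.4,0.4,-0.6],"rotation":[0,0,0],"jaw":0},{"dp":[-0.59,0.583,-0.6],"rotation":[0,0,0],"jaw":0},{"dp":[-0.59,0.583,-0.6],"rotation":[0,0,0],"jaw":0}]' && python3 -m pendant '[{"dp":[-0.2,0.2,0],"rotation":[0,0,0],"jaw":0},{"dp":[-0.4,0.4,0],"rotation":[0,0,0],"jaw":0},{"dp":[-0.59,0.583,0],"rotation":[0,0,0],"jaw":0},{"dp":[-0.59,0.583,0],"rotation":[0,0,0],"jaw":0},{"dp":[-0.59,0.583,0],"rotation":[0,0,0],"jaw":0}]'
```

```text
time: 27.35
ee_pos: [0.5221, 0.0894, 0.1181]
eef_rot: [0.71, 0.704, -0.001, 0.001]
ft_force: [-0.8, -0.2, -2.9]
width: 0.0325
grip_force: 30.0
time: 27.98
ee_pos: [0.6075, 0.0054, 0.1176]
eef_rot: [0.708, 0.706, -0.0, -0.001]
ft_force: [0.3, 0.1, -3.1]
width: 0.032
grip_force: 30.0
```

```bash
python3 -m pendant '[{"dp":[0,0,0.2],"rotation":[0,0,0],"jaw":0},{"dp":[0,0,0.4],"rotation":[0,0,0],"jaw":0},{"dp":[0,0,0.51],"rotation":[0,0,0],"jaw":0},{"dp":[0,0,0.557],"rotation":[0,0,0],"jaw":0},{"dp":[0,0,0.557],"rotation":[0,0,0],"jaw":0},{"dp":[0,0,0.557],"rotation":[0,0,0],"jaw":0.7},{"dp":[0,0,0.557],"rotation":[0,0,0],"jaw":0.7},{"dp":[0,0,0.557],"rotation":[0,0,0],"jaw":0.7}]' && python3 -m pendant '[{"dp":[0,0,-0.3],"rotation":[0,0,0],"jaw":0.7},{"dp":[0,0,-0.6],"rotation":[0,0,0],"jaw":1},{"dp":[0,0,-1],"rotation":[0,0,0],"jaw":1},{"dp":[0,0,-1],"rotation":[0,0,0],"jaw":1},{"dp":[0,0,-1],"rotation":[0,0,0],"jaw":1}]'
python3 w.py w11 | grep "0.06"
python3 - <<'E'
from bench import camera;import cv2
cv2.imwrite("pics/side1.png",camera("side")["image"][:,:,::-1])
E
```

```text
time: 28.98
ee_pos: [0.6086, 0.0044, 0.0352]
eef_rot: [0.708, 0.706, 0.0, 0.0]
ft_force: [-0.8, -0.1, 0.6]
width: 0.0542
grip_force: 0.0
time: 29.6
ee_pos: [0.6081, 0.0046, 0.1845]
eef_rot: [0.708, 0.706, 0.0, -0.0]
ft_force: [0.6, 0.2, -1.0]
width: 0.0855
grip_force: 0.0
[488  88  72 165] mid [0.8122 0.0228] ext [0.039 0.121] top [0.8177 0.0116] [0.02  0.069] z 0.0749 rgb [199. 119.  81.]
[243 161  70  83] mid [ 0.6097 -0.0094] ext [0.056 0.068] top [0.6082 0.0043] [0.027 0.028] z 0.0662 rgb [193. 193. 190.]
```

View pics/side1.png

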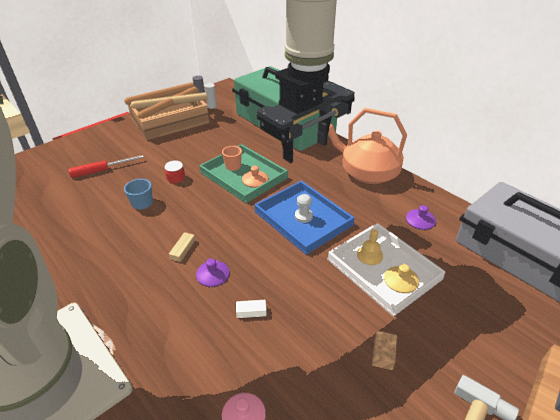

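View pics/w11.png

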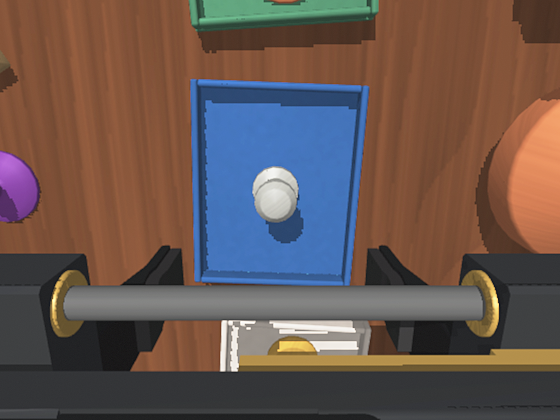

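All five pieces are upright in their trays: the stake at (304,207) in the side view, the copper pieces at (232,157) and (255,178), and the brass pieces at (371,247) and (404,278). The tea cup at (139,194) hasn't moved, and the gripper is clear of everything.

```bash
python3 -c "
from bench import r
print(r.close_job())"
```

```text
the job is handed in; nothing more can be done
None
```

The job is handed in at about 30 s of the 128 s allowed: both copper pieces are in the green tray, both brass pieces in the white and the steel stake in the blue, all upright and flat, with the tea cup left standing where it was.

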